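# Mix the dressing shaker and put it home on the condiment tray

## Task

Turn the closed dressing shaker (clear body, red cap) upside down and keep it so until the blue mixing disc inside has slid all the way to the cap. Then stand it gently upright on the cork strip of the dark condiment tray, between the salt and the oil, pushed back until it touches the tray's raised back rail, and let go once the disc is down at the bottom again. Leave the salt, the oil, the pepper mill and the jam jar standing where they are.

Things in the scene. Friction and masses are not known exactly. Their poses are not given: they have to be found in the camera images.
- shaker: Closed dressing shaker, loose, about 0.25 to 0.4 kg: clear plastic cylinder 58 mm in diameter from 0 to 95 mm height, above it a ribbed red cap 55 mm in diameter to 125 mm height. It stands upright at the start. Origin: centre of its underside; z axis: along its axis, towards the cap.
- disc (a joint): Position of the blue mixing disc (46 mm across, seen through the clear wall) along the shaker's axis, m: 0 = at the bottom, 0.07 = against the cap. It slides slowly by its own weight: about 1 s when the shaker is fully upside down, 1.5 s when tipped to 45 degrees past level; it stays put within about 10 degrees of level. Upright, it goes back to the bottom by itself.
- tray: Fixed dark wooden condiment tray, a slab 160 mm (x) by 400 mm (y), 12 mm thick. Origin: centre of its underside; its x axis points from its open front edge to the raised back rail. The rail stands along the whole back edge, 12 mm thick, its top 47 mm above the table, its inner face at x = +68 mm. A cork strip 80 mm wide runs along x in the middle, flush with the slab.
- bay (a point): Point on the top surface of the tray, on the cork strip's centre line, 29 mm in front of the rail's inner face: where the centre of the shaker's underside is when it touches the rail. Axes as those of the tray.
- salt: White ceramic salt pot, loose, 44 mm in diameter, 90 mm high, on the tray about 145 mm to the -y side of the cork strip's centre line. Origin: centre of its underside.
- oil: Green glass oil bottle, loose, 54 mm in diameter, 170 mm high, on the tray about 145 mm to the +y side of the cork strip's centre line. Origin: centre of its underside.
- mill: Light wooden pepper mill, loose, 54 mm in diameter, 142 mm high, on the worktop near the shaker. Origin: centre of its underside.
- jam: Amber jam jar with a yellow lid, loose, 64 mm in diameter, 100 mm high, on the worktop near the shaker. Origin: centre of its underside.

How it is judged (in metres and radians):
On the way, in this order (a step that is already met when the one before it is completed fails the run):
1. the shaker is turned upside down (its axis more than 132 degrees from upright) with the mixing disc against the cap (angle between shaker's own z axis and vertical above 2.3 rad and value of joint disc above 0.065 m), for 0.2 s.
2. the shaker stands upright on the tray, the disc back at the bottom (angle between shaker's own z axis and vertical below 0.12 rad and value of joint disc below 0.006 m and contact force between shaker and tray above 0.5 N), for 0.2 s.
At the end, for the whole second after the job is handed in: The shaker stands still, released and upright (within 3 degrees) on the tray, its disc at the bottom (within 6 mm), its foot against the back rail (gap under 5 mm) and within 20 mm of the cork strip's centre line. Salt, oil, mill and jam were left standing where they were (x of shaker in the frame of bay between -0.005 and 0.005 m and y of shaker in the frame of bay between -0.02 and 0.02 m and z of shaker in the frame of bay between -0.004 and 0.004 m and angle between shaker's own z axis and vertical below 0.05 rad and value of joint disc below 0.006 m and linear speed of shaker below 0.02 m/s and angular speed of shaker below 0.2 rad/s); the robot touches nothing.
It fails at once if the salt, the oil, the mill or the jam is moved by more than 30 mm or tipped by more than 20 degrees (distance of any of salt, oil, mill, jam from where it was at the start of the episode above 0.03 m or angle between any of salt, oil, mill, jam's own z axis and vertical above 0.35 rad).
It fails at once if the shaker is dropped, banged or pressed on the tray or against its rail (more than 40 N) (contact force between shaker and tray above 40 N).
It also fails if it takes over 58 s, if anything falls off the work surface, if the arm or the gripper's body presses on something with over 40 N, if the wrist force passes 120 N, or if a joint passes its speed limit or range.

## Robot

A 6-joint arm with a two-finger parallel gripper is mounted at the origin on the work surface. World frame = base frame: x ahead of the robot, y to its left, z up, the work surface at z = 0. Lengths are in mm, angles in rad, forces in N, time in s.
With the tool pointing down it reaches from about 350 to 1000 mm from the base axis. Payload 7.1 kg.
Tool frame: the origin (TCP) lies between the finger pads; the fingertips stand ctrl.finger_overhang ahead of it and the grasp point (between the pads) lies 3 mm ahead of it (ctrl.finger_overhang is the distance from the TCP to the fingertips, in mm); z points along the fingers, y is the line along which they close (so a half turn about z gives the same grasp; the last joint's range is limited). The gripper opens to 85 mm and grips with 20 to 120 N. Pads are 22 mm wide; open, the fingers measure 114 mm over their backs; the gripper's body (76 mm by 85 mm) begins 54 mm behind the grasp point. The pads swing forward as they close: fully open they stand 13 mm farther back than shut.
Start: joints at [-1.256, 0.423, 1.63, -0, 1.089, -0.019], TCP at [204.789, -590.48, 253.319] pointing down, gripper open.
Joint ranges: [-3, 3], [-0.9, 2.11], [0.09, 2.58], [-1.31, 4.45], [0.11, 2.69], [-2.54, 2.54]. Speed limits (rad/s): [2.39, 2.39, 3.01, 3.14, 3.14, 3.14].

## Interface

Orientations are given as a rotation vector (axis times angle).
In Python, from plant import telemetry, viewer, workorder, ctrl gives the robot as it stands.
- The arm moves only by the tool carry_out, never from a script. Its argument "deltas" is one flat list of numbers, 7 for each row, row after row: the shift along the world's x, y, z each as a share of 0.25 m, from -1 to 1, then the turn, a rotation vector about the world's x, y, z each as a share of pi rad, from -1 to 1, then the closure, from 0 (fully open) to 1 (shut). A call has 1 to 5 rows; each row shifts and turns the commanded pose from where the row before left it; what a row does not reach is not made up. A row lasts 1/8 s, in which the tool goes at most 62.5 mm and 10.7 degrees, less where a joint would pass 70% of its speed; a pose out of reach is approached as far as the arm can. A call with a number of a shift or a turn outside -1 to 1 is refused whole. A call with a gripper value outside its range is refused whole. The fingers move at their own pace and stop on an object; "newtons" is the grip in N (left out, the last holds). Time passes only in rows, so rows that do not move let the fingers close. It gives the time, the measured TCP pose, the force, the opening and the grip force at its end, in the units of the state.
- telemetry.get_state(): the state, without advancing time (a new reading comes with each control period).
- viewer.get_image(name): name is "scene" or "top"; returns (picture, depth): 480x640x3 uint8, red, green, blue; 480x640 float32, mm along the optical axis (not along the pixel's ray), 0 where there is no reading.
- viewer.camera_model(name): a dict with "fx", "fy", "cx", "cy" (pixels), "world_to_cam" (4x4, takes a point from world to camera coordinates). Camera axes: x right, y up, looking along -z (the intrinsics and any distortion apply to the point x, -y, -z); pixel columns grow to the right and rows downward; lengths in mm; the calibration is good to about 2 mm. A picture is of the moment at which its call begins. camera_model takes no time and is no camera call.
- workorder.sign_off(): hands the job in; it is judged then, once.
Trained networks look in the newest picture that a camera, given by its name, has taken for a name from the list of things; names that differ only in an ending like _2 or _b are one class to them, and where a whole thing is asked for, a point or a joint stands for the part that bears it (a point fixed in the world has none). Each returns a list of dicts, best first, with "conf" (0 to 1); they miss things now and then, are a little off and sometimes report something else, mostly with a low value. They report only what shows in the picture. A call takes as long as a camera call.
- viewer.trace(camera, label): "mask" (480x640 bool, what is visible of it) and "box" ([left, top, right, bottom] in pixels, round what is visible of it).
- viewer.landmark_of(camera, label): "point" ([row, column] in pixels: a listed point, or the origin of a listed thing).
The state is a dict: "t": time; "q": joint angles; "qd": joint speeds; "effort": joint torques, N m; "position": TCP position; "eef_rot": TCP orientation; "ft_force": force on the tool from outside, world axes, zero at the start; "wrist_torque": the same for the moment, N m; "width": finger opening in mm; "finger_force": force on a finger pad.
Only numpy, scipy, OpenCV 4.12 (cv2) and the standard library are available. Lean on these libraries where they do the work, as an engineer would, in place of code of your own. Each camera call takes 0.05 s, during which the arm holds its last target. There are 200 camera calls.

## Working session

There is one attempt and no reset: what is moved stays moved. The work goes in short steps, Python scripts to look and compute and a tool call to move; the robot and the scene stay as the last step left them, time stands still between calls to the robot, and variables do not carry over. Pictures are saved under pics/ and viewed, at most 10 in all, crops included, and the job is handed in when it is done.

Besides the shell and the picture viewer there is one more tool, called after "Call:" as name(argument=value, ...), one argument or row to a line, values as JSON. carry_out: Moves the arm, as the interface text tells. Shift numbers are shares of 0.25 m and turn numbers shares of pi rad, none past 1 either way. Its arguments: {"type":"object","properties":{"deltas":{"type":"array","items":{"type":"number","minimum":-1,"maximum":1}},"newtons":{"type":"number"}},"required":["deltas"]}

```bash
ls; mkdir -p pics; cat > h.py <<'E'
import numpy as np, cv2
from plant import telemetry, viewer, workorder, ctrl
def cloud(cam, depth, mask):
    m=viewer.camera_model(cam); r,c=np.nonzero(mask&(depth>0)); d=depth[r,c]
    P=np.stack([(c-m['cx'])/m['fx']*d,-(r-m['cy'])/m['fy']*d,-d,np.ones(len(d))])
    return (np.linalg.inv(m['world_to_cam'])@P)[:3].T
E
python3 - <<'E'
from h import *
print(viewer.camera_model('scene'),viewer.camera_model('top'),ctrl.finger_overhang)
for cam in ['top','scene']:
    im,d=viewer.get_image(cam); cv2.imwrite(f'pics/{cam}0.png',im[:,:,::-1])
    for n in ['shaker','tray','salt','oil','mill','jam']:
        for t in viewer.trace(cam,n)[:2]:
            p=cloud(cam,d,t['mask']); 
            if len(p)==0: continue
            tp=p[p[:,2]>np.percentile(p[:,2],98)-6]
            print(cam,n,round(t['conf'],2),t['box'],'lo',np.percentile(p,2,0).round(),'hi',np.percentile(p,98,0).round(),'top',((tp.min(0)+tp.max(0))/2).round(),np.ptp(tp,0).round())
    for l in viewer.landmark_of(cam,'bay')[:1]: 
        r,c=map(int,l['point']); mk=np.zeros(d.shape,bool); mk[r,c]=1; print('bay',l,cloud(cam,d,mk))
E
```

```text
pics
{'fx': 613.8360881580475, 'fy': 613.8360881580475, 'cx': 324.42553704036925, 'cy': 243.99134034343646, 'world_to_cam': array([[-1.84747286e-01,  9.82758182e-01,  7.40240549e-03,
         9.33835549e+01],
       [-6.69898928e-01, -1.31437354e-01,  7.30725426e-01,
         3.28008603e+02],
       [ 7.19099344e-01,  1.30040676e-01,  6.82631348e-01,
        -1.73639508e+03],
       [ 0.00000000e+00,  0.00000000e+00,  0.00000000e+00,
         1.00000000e+00]])} {'fx': 536.6069061016243, 'fy': 536.6069061016243, 'cx': 321.9867145090957, 'cy': 240.5072342748948, 'world_to_cam': array([[-2.51141299e-02, -9.99684240e-01,  8.36831032e-04,
         1.31481728e+01],
       [ 9.92158926e-01, -2.48225402e-02,  1.22492889e-01,
        -5.29517994e+02],
       [-1.22433439e-01,  3.90657171e-03,  9.92469038e-01,
        -1.21709649e+03],
       [ 0.00000000e+00,  0.00000000e+00,  0.00000000e+00,
         1.00000000e+00]])} 22.0
top shaker 0.57 [437.2, 181.1, 468.8, 216.3] lo [ 585. -320.   15.] hi [ 635. -269.  129.] top [ 613. -297.  127.] [53. 51.  8.]
top shaker 0.43 [131.4, 190.8, 307.2, 291
[... 814 characters left out ...]
.1] lo [ 594. -322.    3.] hi [ 645. -271.  127.] top [ 616. -299.  125.] [58. 53.  8.]
scene tray 0.56 [334.2, 224.1, 533.5, 331.9] lo [452.  48.   3.] hi [661. 431.  48.] top [587. 224.  59.] [162. 387.  33.]
scene salt 0.85 [358.8, 219.5, 380.8, 255.2] lo [492.  80.  14.] hi [527. 121. 102.] top [506. 101. 100.] [34. 30.  8.]
scene oil 0.95 [488.5, 230.0, 523.4, 299.7] lo [573. 352.  14.] hi [611. 403. 183.] top [585. 378. 182.] [28. 24.  9.]
scene mill 0.92 [137.3, 160.4, 167.3, 220.1] lo [ 449. -429.    6.] hi [ 489. -387.  140.] top [ 464. -411.  139.] [39. 39.  9.]
scene jam 0.66 [266.7, 216.9, 300.0, 267.9] lo [ 535. -109.    8.] hi [590. -52. 103.] top [558. -82. 101.] [58. 53.  9.]
```

View pics/top0.png

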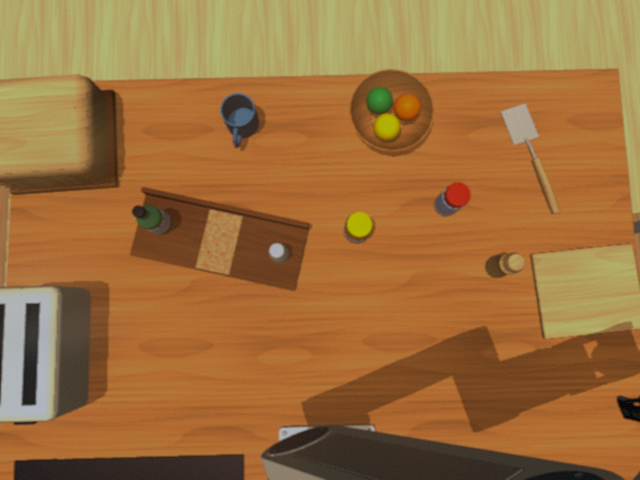

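View pics/scene0.png

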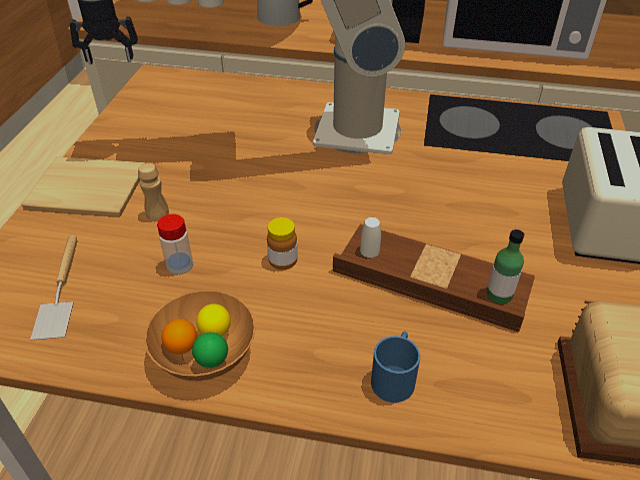

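```bash
python3 - <<'E'
from h import *
for cam in ['top','scene']:
    im,d=viewer.get_image(cam); t=viewer.trace(cam,'tray')[0]; p=cloud(cam,d,np.ones(d.shape,bool))
    s=p[(abs(p[:,2]-12-(2.5 if cam=='top' else 0))<5)]
    q=p[(p[:,2]>38)&(p[:,2]<52)&(p[:,0]>420)&(p[:,0]<680)&(p[:,1]>30)&(p[:,1]<440)]
    # rail top band
    vx,vy,x0,y0=cv2.fitLine(q[:,:2].astype(np.float32),cv2.DIST_HUBER,0,.01,.01).ravel()
    print(cam,'rail dir',vx,vy,'at',x0,y0,'angle from y',np.degrees(np.arctan2(-vx*np.sign(vy),abs(vy))),q.min(0),q.max(0),len(q))
    res=(q[:,:2]-[x0,y0])@np.array([vy,-vx]); print(np.percentile(res,[1,5,25,50,75,95,99]))
    al=(q[:,:2]-[x0,y0])@np.array([vx,vy]); print('along',np.percentile(al,[0,1,99,100]))
    tp=cloud(cam,d,t['mask']); print(cv2.minAreaRect(tp[:,:2].astype(np.float32)))
    # cork: colour on slab top
    hsv=cv2.cvtColor(im,cv2.COLOR_RGB2HSV)
    k=cv2.erode(t['mask'].astype(np.uint8),np.ones((5,5)))>0
    v=(hsv[...,2]>110)&k; cp=cloud(cam,d,v); cp=cp[cp[:,2]<25]; print('cork',len(cp),cv2.minAreaRect(cp[:,:2].astype(np.float32)) if len(cp) else 0, np.median(cp,0))
s=telemetry.get_state(); print(s['t'],s['position'],s['eef_rot'],s['width'])
E
```

```text
top rail dir 0.2354403 0.97188884 at 611.2386 225.16617 angle from y -13.617577 [482.88395036  31.21414747  38.03565136] [664.60593083 421.50159242  51.87696981] 991
[-8.98942290e+01 -6.04850949e+01 -3.45467989e+00 -1.76020320e-03
  3.58275301e+00  6.30160485e+00  7.12257488e+00]
along [-198.8741483  -194.68804675  195.88245273  201.73437372]
((544.8626098632812, 242.73159790039062), (400.6297302246094, 166.69790649414062), 76.47027587890625)
cork 4693 ((538.0128784179688, 243.1128692626953), (387.76947021484375, 142.28189086914062), 76.49935913085938) [531.41779688 249.93936031  12.82656341]
scene rail dir 0.23526905 0.97193027 at 617.0693 230.27373 angle from y -13.607482 [502.96798833  30.25225988  38.00533737] [666.94740112 418.1991186   51.92351062] 1645
[-6.97533728e+01 -5.94166611e+01 -5.57475175e+00  5.70940289e-03
  2.69442195e+00  5.01661794e+00  6.12507613e+00]
along [-206.92401324 -200.90032983  188.3979499   192.57767454]
((533.0554809570312, 233.72373962402344), (418.4086608886719, 181.0305938720703), 76.4019775390625)
cork 3725 ((523.2055053710938, 247.194580078125), (387.60418701171875, 112.1624526977539), 76.22657775878906) [526.58591133 248.31039275  12.3767088 ]
1.0 [ 204.79526541 -590.47673729  253.3040798 ] [-3.09793580e+00 -5.21890080e-01  1.56624546e-05] 85.57974818418421
```

The top view shows the shaker's red cap at about (457,195), the tray centred at (220,240) with its rail on the upper (+x) side, and the mill at (510,263). The scene view agrees, and the shaker stands clear of everything at (173,245). I'll grasp it with the tool tilted about 30° below level, then use the last joint to turn it over.

Call:
carry_out(
  deltas=[0.123,0.137,0,0,0,-0.025,0,0.123,0.137,0,0,0,-0.025,0,0.123,0.137,0,0,0,-0.025,0,0.123,0.137,0,0,0,-0.025,0,0.123,0.137,0,0,0,-0.025,0],
)

```text
t: 1.62
position: [359.4, -418.2, 253.5]
eef_rot: [3.14, -0.097, 0.0]
ft_force: [0.5, -0.1, -0.3]
width: 85.4
finger_force: 0.0
```

Call:
carry_out(
  deltas=[0.123,0.137,0,0,0,-0.025,0,0.123,0.137,0,0,0,-0.025,0,0.123,0.137,0,0,0,-0.025,0,0.123,0.137,0,0,0,-0.025,0,0.123,0.137,0,0,0,-0.025,0],
)

```text
t: 2.25
position: [513.3, -246.8, 253.5]
eef_rot: [3.061, -0.707, 0.001]
ft_force: [0.4, -0.6, -0.5]
width: 85.9
finger_force: 0.0
```

Call:
carry_out(
  deltas=[0,0,0,-0.021,-0.043,0,0,0,0,0,-0.021,-0.043,0,0,0,0,0,-0.021,-0.043,0,0,0,0,0,-0.021,-0.043,0,0,0,0,0,0,0,0,0],
)

```text
t: 2.88
position: [510.0, -246.8, 251.9]
eef_rot: [2.809, -0.645, 0.863]
ft_force: [-0.0, 0.4, 0.7]
width: 85.4
finger_force: 0.0
```

```bash
cat >> h.py <<'E'
from scipy.spatial.transform import Rotation as Rn
np.set_printoptions(suppress=True,precision=4)
def st():
    s=telemetry.get_state(); R=Rn.from_rotvec(s['eef_rot']).as_matrix()
    print('t',round(s['t'],2),'q',np.array(s['q']),'p',np.array(s['position']).round(1),'x',R[:,0],'y',R[:,1],'z',R[:,2],'F',np.array(s['ft_force']).round(1),'w',round(s['width'],1),'ff',s['finger_force'])
    return s,R
E
python3 -c "
from h import *
st()"
```

```text
t 2.88 q [-0.4784  0.1836  2.1246  0.0584  0.2372  1.4915] p [ 510.  -246.8  251.9] x [ 0.7444 -0.3607  0.562 ] y [-0.4369 -0.8995  0.0013] z [ 0.5051 -0.2465 -0.8271] F [-0.   0.4  0.7] w 85.4 ff 0.0
```

```bash
cat >> h.py <<'E'
from scipy.optimize import least_squares
def fk(q,k):
    Rz=lambda a:Rn.from_euler('z',a); Ry=lambda a:Rn.from_euler('y',a)
    a1,lat,d1,a2,d4,d6=k
    R=Rz(q[0])*Ry(q[1]+q[2])*Rz(q[3])*Ry(q[4])*Rz(q[5]+np.pi/2)
    p=Rz(q[0]).apply(np.array([a1,lat,d1])+Ry(q[1]).apply([0,0,a2])+Ry(q[1]+q[2]).apply([0,0,d4]))+R.apply([0,0,d6])
    return p,R
D=[([-1.256,.423,1.63,0,1.089,-.019],[204.789,-590.48,253.319],[-3.0979,-.5219,0])]
def ik(p,R,k,q0):
    f=lambda q:np.r_[(fk(q,k)[0]-p)/250,(R.inv()*fk(q,k)[1]).as_rotvec()]
    s=least_squares(f,q0,bounds=([-3,-.9,.09,-1.31,.11,-2.54],[3,2.11,2.58,4.45,2.69,2.54])); return s.x,s.cost
E
python3 - <<'E'
from h import *
s,R=st(); D.append((s['q'],s['position'],s['eef_rot']))
for q,p,r in D: print((fk(q,[0]*6)[1].inv()*Rn.from_rotvec(r)).as_rotvec())
f=lambda k:np.r_[np.concatenate([fk(q,k)[0]-np.array(p) for q,p,r in D]),.001*(k[0])]
s=least_squares(f,[0,12,150,600,420,250]); print(s.x,s.fun)
k=s.x
# grasp & pre-grasp in flipped branch
phi=np.arctan2(-298,614.5); th=np.radians(30)
t=np.array([np.cos(phi)*np.cos(th),np.sin(phi)*np.cos(th),-np.sin(th)])
for ysgn in (-1,1):
  y=ysgn*np.array([-np.sin(phi),np.cos(phi),0]); Rg=Rn.from_matrix(np.c_[np.cross(y,t),y,t])
  for back in (130,0):
    p=np.array([614.5,-298,82])-(3+back)*t
    for q6 in(-1.57,1.57):
      q,c=ik(p,Rg,k,[-.45,.5,2,3.1,.8,q6]); print(ysgn,back,q,c)
E
```

```text
t 2.88 q [-0.4784  0.1836  2.1246  0.0584  0.2372  1.4915] p [ 510.  -246.8  251.9] x [ 0.7444 -0.3607  0.562 ] y [-0.4369 -0.8995  0.0013] z [ 0.5051 -0.2465 -0.8271] F [-0.   0.4  0.7] w 85.4 ff 0.0
[-0.0004 -0.     -0.    ]
[-0.  0. -0.]
[-48.239   11.906  152.6621 648.8837 459.2201 278.0799] [ 0.0062  0.0021 -0.0001 -0.0029 -0.0059  0.0001 -0.0482]
-1 130 [-0.488   0.4491  2.488   3.0993  0.8429 -1.5609] 2.400726684086385e-24
-1 130 [-0.488   0.4491  2.488   3.0993  0.8429 -1.5609] 6.924940543468724e-23
-1 0 [-0.4786  0.6448  2.2826  3.1099  0.8331 -1.563 ] 2.5840831275343925e-25
-1 0 [-0.4786  0.6448  2.2826  3.1099  0.8331 -1.563 ] 1.7813112319963216e-24
1 130 [-0.5196  0.2802  2.1822  0.9284  0.11   -2.54  ] 0.11065039181202706
1 130 [-0.488   0.4491  2.488   3.0993  0.8429  1.5807] 2.394873873379946e-24
1 0 [-0.5081  0.5128  1.9795  0.9353  0.11   -2.54  ] 0.12256000366283719
1 0 [-0.4786  0.6448  2.2826  3.1099  0.8331  1.5786] 2.3871985580351846e-25
```

```bash
cat >> h.py <<'E'
K=np.array([0,11.9,148,607,424,252.])
def rows(Q,k,cl):
    # deltas for joint waypoints Q (first=current); rounding error carried forward
    p,R=fk(Q[0],k); out=[]
    for q in Q[1:]:
        p1,R1=fk(q,k); d=np.r_[(p1-p)/250,(R1*R.inv()).as_rotvec()/np.pi]; d=d.round(3)
        out.append(np.r_[d,cl]); p=p+d[:3]*250; R=Rn.from_rotvec(d[3:]*np.pi)*R
    return out
E
python3 - <<'E'
from h import *
s,R=st(); D.append((s['q'],s['position'],s['eef_rot']))
f=lambda k:np.concatenate([fk(q,np.r_[0,k])[0]-np.array(p) for q,p,r in D])
o=least_squares(f,[12,150,600,420,250]); k=np.r_[0,o.x]; print(k.round(1),o.fun.round(1))
phi=np.arctan2(-298,614.5); th=np.radians(30)
t=np.array([np.cos(phi)*np.cos(th),np.sin(phi)*np.cos(th),-np.sin(th)])
y=-np.array([-np.sin(phi),np.cos(phi),0]); Rg=Rn.from_matrix(np.c_[np.cross(y,t),y,t])
p=np.array([614.5,-298,82])-113*t+[0,0,30]; print('pre',p)
qg,c=ik(p,Rg,k,[-.48,.5,2.4,3.1,.8,-1.56]); print(qg,c)
q0=np.array(s['q']); n=20; u=np.linspace(0,1,n+1); sm=u
Q=q0+(qg-q0)*sm[:,None]; Q[:,4]=np.interp(u,[0,.3,.7,1],[q0[4],.4,.5,qg[4]])
for r,q in zip(rows(Q,k,0),Q[1:]): print(', '.join(f'{v:g}' for v in r),' | ',fk(q,k)[0].round(),round(np.degrees(np.linalg.norm(r[3:6])*np.pi),1),round(np.linalg.norm(r[:3])*250))
E
```

```text
t 2.88 q [-0.4784  0.1836  2.1246  0.0584  0.2372  1.4915] p [ 510.  -246.8  251.9] x [ 0.7444 -0.3607  0.562 ] y [-0.4369 -0.8995  0.0013] z [ 0.5051 -0.2465 -0.8271] F [-0.   0.4  0.7] w 85.4 ff 0.0
[  0.   12.1 147.8 607.9 423.8 252.3] [ 0.2  0.1 -0.  -0.1 -0.2  0. ]
pre [ 526.4468 -255.2989  168.5   ]
[-0.4845  0.4233  2.4392  3.1005  0.7684 -1.5577] 2.9324237498039562e-30
-0.022, 0.057, -0.066, 0.016, 0.009, 0.009, 0  |  [ 504. -233.  235.] 3.7 22
-0.017, 0.062, -0.057, 0.017, 0.007, 0.009, 0  |  [ 500. -217.  221.] 3.7 21
-0.01, 0.064, -0.049, 0.017, 0.003, 0.01, 0  |  [ 498. -201.  209.] 3.6 20
-0.003, 0.064, -0.039, 0.016, -0.001, 0.01, 0  |  [ 497. -185.  199.] 3.4 19
0.004, 0.061, -0.03, 0.016, -0.004, 0.01, 0  |  [ 498. -170.  192.] 3.5 17
0.011, 0.057, -0.022, 0.014, -0.007, 0.008, 0  |  [ 501. -156.  186.] 3.2 16
0.019, 0.034, -0.015, 0.009, -0.011, 0.005, 0  |  [ 506. -147.  182.] 2.7 10
0.022, 0.026, -0.011, 0.006, -0.013, 0.003, 0  |  [ 511. -141.  180.] 2.6 9
0.024, 0.015, -0.009, 0.004, -0.013, 0.001, 0  |  [ 517. -137.  177.] 2.5 7
0.023, 0.005, -0.007, 0, -0.014, -0.001, 0  |  [ 523. -136.  176.] 2.5 6
0.022, -0.006, -0.007, -0.002, -0.013, -0.003, 0  |  [ 528. -137.  174.] 2.4 6
0.019, -0.017, -0.008, -0.005, -0.013, -0.005, 0  |  [ 533. -141.  172.] 2.7 7
0.015, -0.027, -0.01, -0.007, -0.011, -0.007, 0  |  [ 537. -148.  170.] 2.7 8
0.008, -0.037, -0.012, -0.011, -0.009, -0.009, 0  |  [ 539. -157.  166.] 3.0 10
0.021, -0.032, 0.008, -0.01, -0.016, -0.008, 0  |  [ 544. -166.  168.] 3.7 10
0.012, -0.049, 0.006, -0.014, -0.014, -0.011, 0  |  [ 547. -178.  170.] 4.1 13
0.002, -0.062, 0.004, -0.019, -0.011, -0.014, 0  |  [ 547. -193.  171.] 4.7 16
-0.011, -0.075, 0.001, -0.022, -0.006, -0.016, 0  |  [ 545. -212.  171.] 5.0 19
-0.028, -0.084, -0.004, -0.025, -0.002, -0.02, 0  |  [ 538. -233.  170.] 5.8 22
-0.045, -0.089, -0.007, -0.028, 0.004, -0.021, 0  |  [ 526. -255.  169.] 6.3 25
```

Call:
carry_out(
  deltas=[-0.022,0.057,-0.066,0.016,0.009,0.009,0,-0.017,0.062,-0.057,0.017,0.007,0.009,0,-0.01,0.064,-0.049,0.017,0.003,0.01,0,-0.003,0.064,-0.039,0.016,-0.001,0.01,0,0.004,0.061,-0.03,0.016,-0.004,0.01,0],
)

```text
t: 3.5
position: [502.3, -170.4, 193.8]
eef_rot: [-2.861, 0.519, -0.73]
ft_force: [-0.2, 0.4, -0.5]
width: 85.5
finger_force: 0.0
```

Call:
carry_out(
  deltas=[0.011,0.057,-0.022,0.014,-0.007,0.008,0,0.019,0.034,-0.015,0.009,-0.011,0.005,0,0.022,0.026,-0.011,0.006,-0.013,0.003,0,0.024,0.015,-0.009,0.004,-0.013,0.001,0,0.023,0.005,-0.007,0,-0.014,-0.001,0],
)

```text
t: 4.12
position: [528.1, -136.9, 178.6]
eef_rot: [-2.67, 0.437, -0.924]
ft_force: [-0.1, -0.5, 0.2]
width: 85.6
finger_force: 0.0
```

```bash
python3 -c "
from h import *
st()"
```

```text
t 4.12 q [-0.5097  0.3607  2.21    1.5496  0.4698 -0.0242] p [ 528.1 -136.9  178.6] x [ 0.7495 -0.37    0.549 ] y [-0.1895 -0.9145 -0.3576] z [ 0.6343  0.164  -0.7555] F [-0.1 -0.5  0.2] w 85.6 ff 0.0
```

Following the plan; continue.

Call:
carry_out(
  deltas=[0.022,-0.006,-0.007,-0.002,-0.013,-0.003,0,0.019,-0.017,-0.008,-0.005,-0.013,-0.005,0,0.015,-0.027,-0.01,-0.007,-0.011,-0.007,0,0.008,-0.037,-0.012,-0.011,-0.009,-0.009,0,0.021,-0.032,0.008,-0.01,-0.016,-0.008,0],
)

```text
t: 4.75
position: [549.7, -167.6, 171.8]
eef_rot: [-2.641, 0.49, -1.265]
ft_force: [1.4, 0.4, -0.0]
width: 85.4
finger_force: 0.0
```

Call:
carry_out(
  deltas=[0.012,-0.049,0.006,-0.014,-0.014,-0.011,0,0.002,-0.062,0.004,-0.019,-0.011,-0.014,0,-0.011,-0.075,0.001,-0.022,-0.006,-0.016,0,-0.028,-0.084,-0.004,-0.025,-0.002,-0.02,0,-0.045,-0.089,-0.007,-0.028,0.004,-0.021,0],
)

```text
t: 5.38
position: [531.7, -258.6, 172.0]
eef_rot: [2.461, -0.566, 1.445]
ft_force: [0.3, 0.1, -0.3]
width: 85.3
finger_force: 0.0
```

```bash
python3 - <<'E'
from h import *
s,R=st()
phi=np.arctan2(-298,614.5)
for th in (30,20):
  th=np.radians(th)
  t=np.array([np.cos(phi)*np.cos(th),np.sin(phi)*np.cos(th),-np.sin(th)])
  y=-np.array([-np.sin(phi),np.cos(phi),0]); Rg=np.c_[np.cross(y,t),y,t]
  g=np.array([614.5,-298,82])-3*t
  print('turn',(Rn.from_matrix(Rg@R.T).as_rotvec()/np.pi),'to 60 back',(g-60*t-s['position'])/250,'then',60*t/250)
# shaker again, both cameras
for cam in ('top','scene'):
    im,d=viewer.get_image(cam); m=viewer.trace(cam,'shaker')[0]; p=cloud(cam,d,m['mask']); tp=p[(p[:,2]>112)]
    print(cam,cv2.minEnclosingCircle(tp[:,:2].astype(np.float32)),np.median(tp,0)); 
cv2.imwrite('pics/a.png',im[:,:,::-1])
E
```

```text
t 5.38 q [-0.4843  0.54    2.3252  3.1069  0.7864 -1.5643] p [ 531.7 -258.6  172. ] x [ 0.4387 -0.2104  0.8737] y [-0.4387 -0.8986  0.0038] z [ 0.7843 -0.3849 -0.4865] F [ 0.3  0.1 -0.3] w 85.3 ff 0.0
turn [0.0032 0.0039 0.0008] to 60 back [ 0.1348 -0.0625 -0.234 ] then [ 0.187  -0.0907 -0.12  ]
turn [-0.0211 -0.0461  0.0009] to 60 back [ 0.1181 -0.0544 -0.2738] then [ 0.2029 -0.0984 -0.0821]
top ((613.2393798828125, -296.6928405761719), 27.562583923339844) [ 612.5137 -296.0339  124.6697]
scene ((616.8511962890625, -300.3623046875), 30.71964454650879) [ 621.8087 -296.1851  124.3407]
```

Call:
carry_out(
  deltas=[0.045,-0.021,-0.078,0.003,0.004,0.001,0,0.045,-0.021,-0.078,0,0,0,0,0.045,-0.021,-0.078,0,0,0,0,0.047,-0.023,-0.03,0,0,0,0,0.047,-0.023,-0.03,0,0,0,0],
)

```text
t: 6.2
position: [587.5, -283.9, 96.7]
eef_rot: [2.488, -0.569, 1.424]
ft_force: [0.0, -0.0, 0.1]
width: 84.9
finger_force: 0.0
```

Call:
carry_out(
  deltas=[0.047,-0.023,-0.03,0,0,0,0,0.046,-0.022,-0.03,0,0,0,0,0,0,0,0,0,0,0,0,0,0,0,0,0,0],
)

```text
t: 6.7
position: [609.0, -294.5, 81.3]
eef_rot: [2.489, -0.57, 1.421]
ft_force: [0.1, 0.1, 0.3]
width: 85.3
finger_force: 0.0
```

```bash
python3 - <<'E'
from h import *
st()
im,d=viewer.get_image('scene'); cv2.imwrite('pics/b.png',cv2.resize(im[120:330,60:340,::-1],None,fx=2.8,fy=2.8))
E
```

```text
t 6.7 q [-0.4792  0.7801  2.1213  3.1038  0.7968 -1.5582] p [ 609.  -294.5   81.3] x [ 0.4578 -0.2223  0.8608] y [-0.434  -0.9009 -0.0018] z [ 0.7759 -0.3727 -0.5089] F [0.1 0.1 0.3] w 85.3 ff 0.0
```

View pics/b.png

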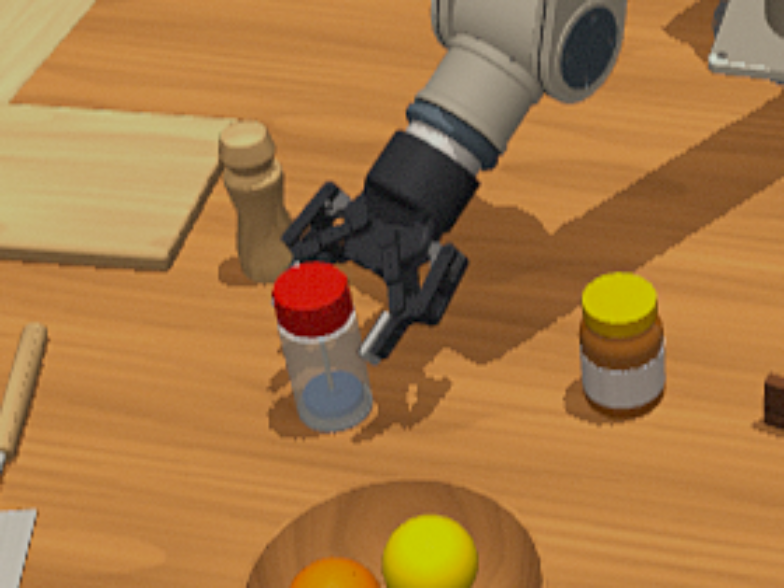

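The fingers straddle the body just below the cap (right fingertip at about (372,350)), and the blue disc is at the bottom (335,400). Now I'll close the gripper.

Call:
carry_out(
  deltas=[0,0,0,0,0,0,0.5,0,0,0,0,0,0,1,0,0,0,0,0,0,1,0,0,0,0,0,0,1,0,0,0,0,0,0,1],
  newtons=70,
)

```text
t: 7.38
position: [609.4, -295.0, 81.9]
eef_rot: [2.487, -0.57, 1.422]
ft_force: [-4.5, -1.0, 5.5]
width: 56.1
finger_force: 73.7
```

Call:
carry_out(
  deltas=[0,0,0,0,0,0,1,0,0,0,0,0,0,1,0,0,0.05,0,0,0,1,0,0,0.1,0,0,0,1,0,0,0,0,0,0,1],
)

```text
t: 8.0
position: [609.7, -294.7, 120.5]
eef_rot: [2.487, -0.568, 1.423]
ft_force: [0.2, 0.1, -2.6]
width: 56.1
finger_force: 74.6
```

```bash
python3 - <<'E'
from h import *
s,R=st()
k=K
im,d=viewer.get_image('scene'); cv2.imwrite('pics/c.png',cv2.resize(im[120:330,60:340,::-1],None,fx=2.8,fy=2.8))
E
```

```text
t 8.0 q [-0.4789  0.69    2.1333  3.1006  0.721  -1.5541] p [ 609.7 -294.7  120.5] x [ 0.4563 -0.221   0.8619] y [-0.4336 -0.9011 -0.0016] z [ 0.7771 -0.373  -0.507 ] F [ 0.2  0.1 -2.6] w 56.1 ff 74.63467240333557
```

View pics/c.png

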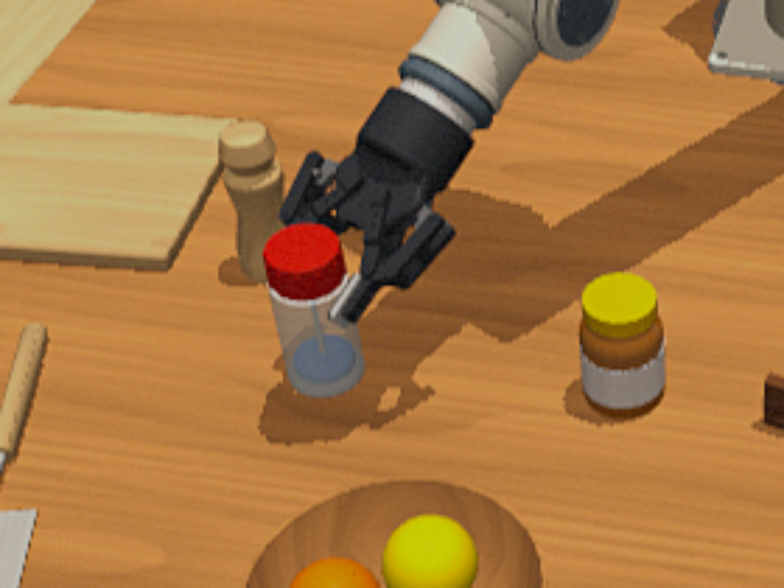

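It's lifted clear and secure: the cap is at (305,260), the axis is close to vertical, and the disc is at (325,360). Next I'll raise it, level the tool and roll it half a turn.

Call:
carry_out(
  deltas=[0,0,0.12,0,0,0,1,0,0,0.2,0,0,0,1,0,0,0.2,0,0,0,1,0,0,0.2,-0.024,-0.05,0,1,0,0,0.12,-0.024,-0.05,0,1],
)

```text
t: 8.68
position: [609.2, -294.6, 331.9]
eef_rot: [2.157, -0.493, 1.807]
ft_force: [1.2, -0.3, -4.1]
width: 56.0
finger_force: 75.1
```

Call:
carry_out(
  deltas=[0,0,0,-0.024,-0.05,0,1,0,0,0,0.025,-0.012,0,1,0,0,0,0.05,-0.024,0,1,0,0,0,0.05,-0.024,0,1,0,0,0,0.05,-0.024,0,1],
)

```text
t: 9.3
position: [609.7, -294.7, 326.8]
eef_rot: [-1.872, 1.083, -2.095]
ft_force: [0.2, -0.2, -1.9]
width: 56.2
finger_force: 75.4
```

Call:
carry_out(
  deltas=[0,0,0,0.05,-0.024,0,1,0,0,0,0.05,-0.024,0,1,0,0,0,0.05,-0.024,0,1,0,0,0,0.05,-0.024,0,1,0,0,0,0.05,-0.024,0,1],
)

```text
t: 9.93
position: [609.7, -294.7, 326.9]
eef_rot: [-1.058, 1.491, -1.563]
ft_force: [0.5, -0.1, -3.0]
width: 55.6
finger_force: 75.4
```

```bash
python3 -c "
from h import *
st()"
```

```text
t 9.93 q [-0.5026  0.51    2.2192  3.0493  1.1539 -0.0447] p [ 609.7 -294.7  326.9] x [-0.4043 -0.911   0.0815] y [-0.0385 -0.0721 -0.9967] z [ 0.9138 -0.4061 -0.006 ] F [ 0.5 -0.1 -3. ] w 55.6 ff 75.41040301322937
```

Call:
carry_out(
  deltas=[0,0,0,0.05,-0.023,0,1,0,0,0,0.05,-0.023,0,1,0,0,0,0.05,-0.023,0,1,0,0,0,0.05,-0.023,0,1,0,0,0,0.05,-0.023,0,1],
)

```text
t: 10.55
position: [609.7, -294.7, 326.9]
eef_rot: [-0.301, 1.619, -0.94]
ft_force: [0.1, 0.5, -3.3]
width: 56.2
finger_force: 75.4
```

Call:
carry_out(
  deltas=[0,0,0,0.05,-0.023,0,1,0,0,0,0.05,-0.023,0,1,0,0,0,0.05,-0.023,0,1,0,0,0,0.05,-0.023,0,1,0,0,0,0.02,-0.009,0,1],
)

```text
t: 11.18
position: [609.7, -294.7, 326.9]
eef_rot: [0.312, 1.542, -0.361]
ft_force: [0.7, -0.3, -3.5]
width: 56.3
finger_force: 75.3
```

Call:
carry_out(
  deltas=[0,0,0,0,0,0,1,0,0,0,0,0,0,1,0,0,0,0,0,0,1,0,0,0,0,0,0,1,0,0,0,0,0,0,1],
)

```text
t: 11.8
position: [609.9, -295.0, 328.7]
eef_rot: [0.309, 1.539, -0.364]
ft_force: [-0.0, 0.5, -2.7]
width: 55.8
finger_force: 75.3
```

Call:
carry_out(
  deltas=[0,0,0,0,0,0,1,0,0,0,0,0,0,1,0,0,0,0,0,0,1,0,0,0,0,0,0,1,0,0,0,0,0,0,1],
)

```text
t: 12.42
position: [609.9, -295.0, 328.7]
eef_rot: [0.309, 1.539, -0.364]
ft_force: [-0.4, 0.1, -3.0]
width: 56.1
finger_force: 75.3
```

```bash
python3 - <<'E'
from h import *
st()
im,d=viewer.get_image('scene'); cv2.imwrite('pics/d.png',cv2.resize(im[60:270,60:340,::-1],None,fx=2.8,fy=2.8))
E
```

```text
t 12.43 q [-0.4953  0.5182  2.219   3.0699  1.1795  1.5658] p [ 609.9 -295.   328.7] x [-0.0027 -0.0352 -0.9994] y [ 0.4161  0.9087 -0.0332] z [ 0.9093 -0.416   0.0122] F [-0.4  0.1 -3. ] w 56.1 ff 75.31515955924988
```

View pics/d.png

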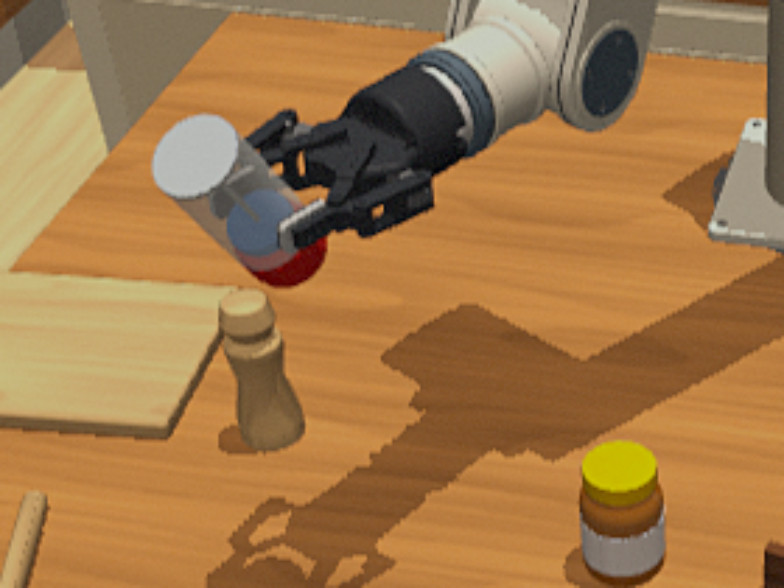

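The shaker is inverted, tipped about 150° from upright. The base is up at (195,155) and the blue disc lies against the red cap near (262,225). I'll hold a little longer and measure the tray in the meantime.

Call:
carry_out(
  deltas=[0,0,0,0,0,0,1,0,0,0,0,0,0,1,0,0,0,0,0,0,1,0,0,0,0,0,0,1],
)

```text
t: 12.98
position: [609.9, -295.0, 328.7]
eef_rot: [0.309, 1.539, -0.364]
ft_force: [0.7, 0.3, -3.5]
width: 55.8
finger_force: 75.3
```

```bash
python3 - <<'E'
from h import *
ex=np.array([.9719,-.2354]); ey=np.array([.2354,.9719])
for cam in ('top','scene'):
    im,d=viewer.get_image(cam); t=viewer.trace(cam,'tray')[0]['mask']
    hsv=cv2.cvtColor(im,cv2.COLOR_RGB2HSV)
    P=cloud(cam,d,t); 
    # cork pixels: bright & yellow inside tray convex hull
    hull=np.zeros(t.shape,np.uint8); pts=np.argwhere(t)[:,::-1].astype(np.int32); cv2.fillConvexPoly(hull,cv2.convexHull(pts),1)
    c=(hull>0)&(hsv[...,2]>150)&(hsv[...,1]>60)&(hsv[...,0]>13)
    c=cv2.morphologyEx(c.astype(np.uint8),cv2.MORPH_OPEN,np.ones((3,3)))
    n,l,st_,ce=cv2.connectedComponentsWithStats(c); i=1+np.argmax(st_[1:,4]); m=l==i
    C=cloud(cam,d,m); z=np.median(C[:,2]); u=C[:,:2]@ex; v=C[:,:2]@ey
    print(cam,'cork u',np.percentile(u,[.5,2,98,99.5]).round(1),'v',np.percentile(v,[.5,2,98,99.5]).round(1),'z',z,m.sum())
    A=cloud(cam,d,np.ones(d.shape,bool)); u=A[:,:2]@ex; v=A[:,:2]@ey
    b=(A[:,2]>42)&(A[:,2]<55)&(abs(v-np.median(C[:,:2]@ey))<70)&(u>np.median(C[:,:2]@ex)+30)&(u<620)
    print(' rail top u',np.percentile(u[b],[1,5,50,95,99]).round(1),'z',np.median(A[b,2]),b.sum())
print('t',telemetry.get_state()['t'])
E
```

```text
top cork u [393.6 395.7 531.1 533.1] v [324.  325.1 401.3 402.5] z 13.23438956570726 1986
 rail top u [535.8 536.4 541.8 547.4 548. ] z 47.251045810347705 311
scene cork u [371.9 375.5 507.3 539.5] v [322.7 324.1 401.6 403.1] z 12.752393763965983 1468
 rail top u [536.3 537.7 545.2 550.5 551.6] z 46.407626065635895 395
t 13.175
```

```bash
cat >> h.py <<'E'
ex=np.array([.9719,-.2354,0]); ey=np.array([.2354,.9719,0])
Rgrasp=Rn.from_rotvec([2.487,-.570,1.422]); off=np.array([5.1,-3.5,-81.9])  # shaker foot minus TCP at grasp
def place(u,v,z,phi=21.9):
    Z=Rn.from_euler('z',np.radians(phi+25.7)); foot=u*ex+v*ey+[0,0,z]
    return foot-Z.apply(off), Z*Rgrasp
E
python3 - <<'E'
from h import *
s,R=st(); q0=np.array(s['q'])
D=[([-1.256,.423,1.63,0,1.089,-.019],[204.789,-590.48,253.319]),([-.4784,.1836,2.1246,.0584,.2372,1.4915],[510,-246.8,251.9]),([-.4789,.69,2.1333,3.1006,.721,-1.5541],[609.7,-294.7,120.5]),([-.5097,.3607,2.21,1.5496,.4698,-.0242],[528.1,-136.9,178.6]),(q0,s['position'])]
o=least_squares(lambda k:np.concatenate([fk(q,k)[0]-np.array(p) for q,p in D]),[0,12,150,600,420,250]); k=o.x; print(k.round(1),abs(o.fun).max()); 
p,Rp=place(490,363,12+150); q1,c=ik(p,Rp,k,[.35,.5,2.2,3.1,.8,-1.55]); print(p,q1,c)
Q=[q0]; n=22
for i in range(1,n+1):
    u=i/n; q=q0+(q1-q0)*u; Q.append(q)
for r,q in zip(rows(Q,k,1),Q[1:]): print(', '.join(f'{v:g}' for v in r),' | ',fk(q,k)[0].round(),round(np.degrees(np.linalg.norm(r[3:6])*np.pi),1),round(np.linalg.norm(r[:3])*250))
E
```

```text
t 13.18 q [-0.4954  0.5182  2.219   3.0699  1.1795  1.5658] p [ 609.9 -295.   328.7] x [-0.0027 -0.0352 -0.9994] y [ 0.4162  0.9087 -0.0332] z [ 0.9093 -0.416   0.0122] F [ 0.3 -0.6 -2.4] w 56.1 ff 75.31502723693848
[ -5.   12.8 315.6 480.7 457.6 270.9] 26.11970350531169
[555.6577 236.0476 243.9   ] [ 0.3797  0.2991  2.307   3.1379  0.503  -1.567 ] 7.6003711864642e-20
0.038, 0.098, -0.013, -0.038, 0.025, 0.011, 1  |  [ 625. -273.  312.] 8.4 26
0.033, 0.1, -0.013, -0.039, 0.024, 0.013, 1  |  [ 634. -248.  309.] 8.6 27
0.029, 0.101, -0.013, -0.04, 0.022, 0.014, 1  |  [ 641. -223.  306.] 8.6 26
0.024, 0.101, -0.014, -0.041, 0.021, 0.015, 1  |  [ 647. -198.  303.] 8.7 26
0.019, 0.103, -0.013, -0.041, 0.02, 0.016, 1  |  [ 652. -172.  299.] 8.7 26
0.014, 0.103, -0.014, -0.042, 0.017, 0.017, 1  |  [ 655. -146.  296.] 8.7 26
0.01, 0.104, -0.013, -0.042, 0.017, 0.018, 1  |  [ 658. -120.  293.] 8.8 26
0.004, 0.103, -0.013, -0.042, 0.014, 0.019, 1  |  [659. -95. 289.] 8.7 26
0, 0.103, -0.014, -0.043, 0.013, 0.021, 1  |  [659. -69. 286.] 8.9 26
-0.005, 0.103, -0.013, -0.043, 0.012, 0.021, 1  |  
[... 217 characters left out ...]
 |  [647.  33. 272.] 9.0 26
-0.023, 0.099, -0.013, -0.043, 0.005, 0.026, 1  |  [641.  58. 269.] 9.1 26
-0.029, 0.097, -0.014, -0.043, 0.004, 0.027, 1  |  [634.  82. 266.] 9.2 26
-0.032, 0.095, -0.013, -0.042, 0.002, 0.028, 1  |  [626. 106. 263.] 9.1 25
-0.037, 0.093, -0.012, -0.042, 0, 0.029, 1  |  [616. 129. 259.] 9.2 25
-0.041, 0.091, -0.013, -0.042, -0.001, 0.03, 1  |  [606. 152. 256.] 9.3 25
-0.045, 0.089, -0.013, -0.041, -0.002, 0.032, 1  |  [595. 174. 253.] 9.4 25
-0.048, 0.086, -0.012, -0.041, -0.004, 0.032, 1  |  [583. 195. 250.] 9.4 25
-0.053, 0.083, -0.012, -0.04, -0.005, 0.033, 1  |  [570. 216. 247.] 9.4 25
-0.056, 0.08, -0.012, -0.039, -0.007, 0.034, 1  |  [556. 236. 244.] 9.4 25
```

Call:
carry_out(
  deltas=[0.038,0.098,-0.013,-0.038,0.025,0.011,1,0.033,0.1,-0.013,-0.039,0.024,0.013,1,0.029,0.101,-0.013,-0.04,0.022,0.014,1,0.024,0.101,-0.014,-0.041,0.021,0.015,1,0.019,0.103,-0.013,-0.041,0.02,0.016,1],
)

```text
t: 13.8
position: [645.8, -168.4, 312.0]
eef_rot: [-0.431, 1.686, -0.739]
ft_force: [-0.5, -0.5, -3.5]
width: 55.6
finger_force: 75.1
```

Call:
carry_out(
  deltas=[0.014,0.103,-0.014,-0.042,0.017,0.017,1,0.01,0.104,-0.013,-0.042,0.017,0.018,1,0.004,0.103,-0.013,-0.042,0.014,0.019,1,0,0.103,-0.014,-0.043,0.013,0.021,1,-0.005,0.103,-0.013,-0.043,0.012,0.021,1],
)

```text
t: 14.42
position: [651.3, -39.4, 295.3]
eef_rot: [-1.242, 1.494, -1.053]
ft_force: [0.1, 0.6, -2.5]
width: 56.0
finger_force: 75.2
```

Call:
carry_out(
  deltas=[-0.01,0.102,-0.014,-0.043,0.01,0.023,1,-0.014,0.102,-0.013,-0.044,0.008,0.024,1,-0.019,0.1,-0.013,-0.043,0.007,0.025,1,-0.023,0.099,-0.013,-0.043,0.005,0.026,1,-0.029,0.097,-0.014,-0.043,0.004,0.027,1],
)

```text
t: 15.05
position: [627.4, 85.6, 278.7]
eef_rot: [-1.986, 0.913, -1.287]
ft_force: [0.4, 0.2, -3.2]
width: 55.6
finger_force: 75.2
```

```bash
python3 - <<'E'
from h import *
s,R=st()
p,Rp=place(490,363,12+110); print('turn left',(Rp*Rn.from_matrix(R).inv()).as_rotvec()/np.pi,'shift',(p-s['position'])/250)
E
```

```text
t 15.05 q [ 0.1138  0.3671  2.2625  3.1311  0.6977 -0.5829] p [627.4  85.6 278.7] x [ 0.2951 -0.8021  0.5192] y [-0.2248 -0.5864 -0.7782] z [ 0.9286  0.1129 -0.3534] F [ 0.4  0.2 -3.2] w 55.6 ff 75.21009564399719
turn left [-0.289  -0.0219  0.2123] shift [-0.287   0.6019 -0.2991]
```

Call:
carry_out(
  deltas=[-0.036,0.075,-0.01,-0.036,-0.003,0.0265,1,-0.036,0.075,-0.01,-0.036,-0.003,0.0265,1,-0.036,0.075,-0.01,-0.036,-0.003,0.0265,1,-0.036,0.075,-0.01,-0.036,-0.003,0.0265,1,-0.036,0.075,-0.01,-0.036,-0.003,0.0265,1],
)

```text
t: 15.68
position: [582.3, 179.0, 266.1]
eef_rot: [-2.382, 0.083, -1.431]
ft_force: [0.3, -0.1, -2.9]
width: 56.2
finger_force: 75.0
```

Call:
carry_out(
  deltas=[-0.036,0.075,-0.01,-0.036,-0.003,0.0265,1,-0.036,0.075,-0.01,-0.036,-0.003,0.0265,1,-0.036,0.075,-0.01,-0.036,-0.003,0.0265,1,0,0,-0.03,0,0,0,1,0,0,0,0,0,0,1],
)

```text
t: 16.3
position: [555.3, 234.4, 250.3]
eef_rot: [-2.52, -0.475, -1.448]
ft_force: [0.4, -0.9, -3.6]
width: 55.9
finger_force: 75.3
```

```bash
python3 - <<'E'
from h import *
s,R=st()
p,Rp=place(490,363,12+110); print('turn left',(Rp*Rn.from_matrix(R).inv()).as_rotvec()/np.pi,'shift',(p-s['position'])/250)
for cam in ('scene','top'):
    im,d=viewer.get_image(cam); m=viewer.trace(cam,'shaker')
    for x in m[:1]:
        P=cloud(cam,d,x['mask']); 
        for zz in range(int(P[:,2].min()),int(P[:,2].max()),25):
            b=P[(P[:,2]>=zz)&(P[:,2]<zz+25)]
            if len(b)>20: print(cam,zz,len(b),'u',(b@ex).min().round(),(b@ex).max().round(),'v',np.percentile(b@ey,[3,97]).round())
    if cam=='scene': cv2.imwrite('pics/e.png',cv2.resize(im[130:340,320:560,::-1],None,fx=2.8,fy=2.8))
E
```

```text
t 16.3 q [ 0.3763  0.3234  2.2791  3.1266  0.5058 -1.5501] p [555.3 234.4 250.3] x [0.4697 0.1775 0.8648] y [ 0.3698 -0.929  -0.0102] z [ 0.8016  0.3246 -0.502 ] F [ 0.4 -0.9 -3.6] w 55.9 ff 75.30654788017273
turn left [-0.0034  0.0008  0.0007] shift [ 0.0012  0.0064 -0.1857]
scene 166 242 u 488.0 523.0 v [340. 390.]
scene 191 300 u 488.0 523.0 v [340. 391.]
scene 216 326 u 488.0 524.0 v [341. 391.]
scene 241 350 u 422.0 523.0 v [341. 391.]
scene 266 361 u 436.0 521.0 v [339. 390.]
scene 291 425 u 463.0 521.0 v [341. 386.]
top 200 33 u 463.0 476.0 v [341. 365.]
top 225 62 u 463.0 495.0 v [336. 366.]
top 250 129 u 462.0 518.0 v [336. 368.]
top 275 725 u 454.0 518.0 v [339. 387.]
```

View pics/e.png

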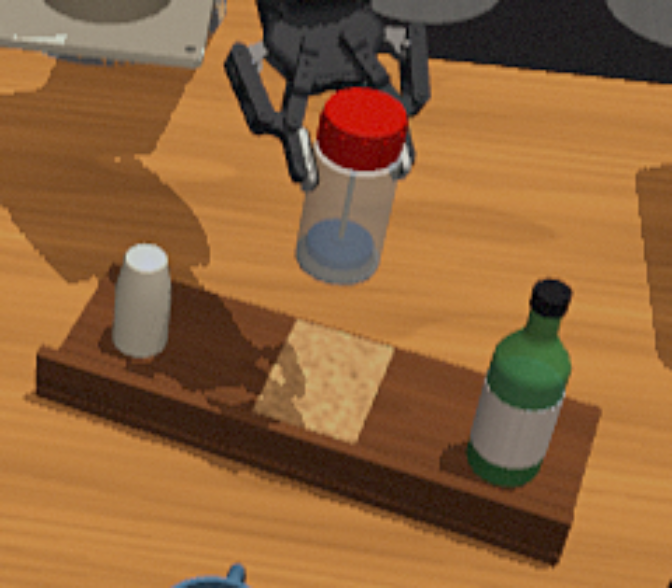

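The shaker hangs upright over the cork strip (cap (363,125), base (340,260)) with its disc at the bottom. The depth readings give its front face as vertical and about 15 mm short of the rail. Lowering.

Call:
carry_out(
  deltas=[0,0,-0.1,-0.003,0.001,0.001,1,0,0,-0.12,0,0,0,1,0,0,-0.12,0,0,0,1,0,0,-0.12,0,0,0,1,0,0,-0.08,0,0,0,1],
)

```text
t: 17.12
position: [555.9, 234.4, 114.8]
eef_rot: [-2.527, -0.488, -1.444]
ft_force: [-0.2, -0.9, -2.1]
width: 56.3
finger_force: 75.2
```

Call:
carry_out(
  deltas=[0,0,-0.04,0,0,0,1,0,0,0,0,0,0,1,0.016,-0.004,0,0,0,0,1,0.012,-0.003,0,0,0,0,1,0,0,0,0,0,0,1],
)

```text
t: 17.75
position: [563.3, 233.0, 107.1]
eef_rot: [-2.525, -0.489, -1.448]
ft_force: [-0.1, -0.8, -3.3]
width: 55.9
finger_force: 75.2
```

```bash
python3 - <<'E'
from h import *
s,R=st(); print('foot',np.array(s['position'])+Rn.from_euler('z',np.radians(47.6)).apply(off))
im,d=viewer.get_image('scene'); m=viewer.trace('scene','shaker')[0]['mask']; P=cloud('scene',d,m)
for zz in (20,50,75,100,122):
    b=P[(P[:,2]>=zz)&(P[:,2]<zz+20)]
    if len(b)>20: print(zz,'u',(b@ex).max().round(1),'v',np.percentile(b@ey,[2,98]).round())
A=cloud('scene',d,np.ones(d.shape,bool)); u=A@ex; v=A@ey; b=(abs(A[:,2]-47)<2)&(abs(v-363)<60)&(u>525)&(u<560); print('rail u',np.percentile(u[b],[2,50,98]))
cv2.imwrite('pics/f.png',cv2.resize(im[130:340,320:560,::-1],None,fx=2.8,fy=2.8))
E
```

```text
t 17.75 q [ 0.3657  0.7108  2.2697  3.1219  0.8802 -1.5661] p [563.3 233.  107.1] x [0.4689 0.188  0.863 ] y [ 0.3735 -0.9276 -0.0009] z [ 0.8004  0.3228 -0.5052] F [-0.1 -0.8 -3.3] w 55.9 ff 75.21072506904602
foot [569.3599 234.4186  25.2384]
20 u 528.4 v [335. 390.]
50 u 531.6 v [337. 390.]
75 u 531.3 v [340. 391.]
100 u 530.0 v [341. 392.]
122 u 530.7 v [339. 391.]
rail u [526.6228 544.0481 550.9176]
```

View pics/f.png

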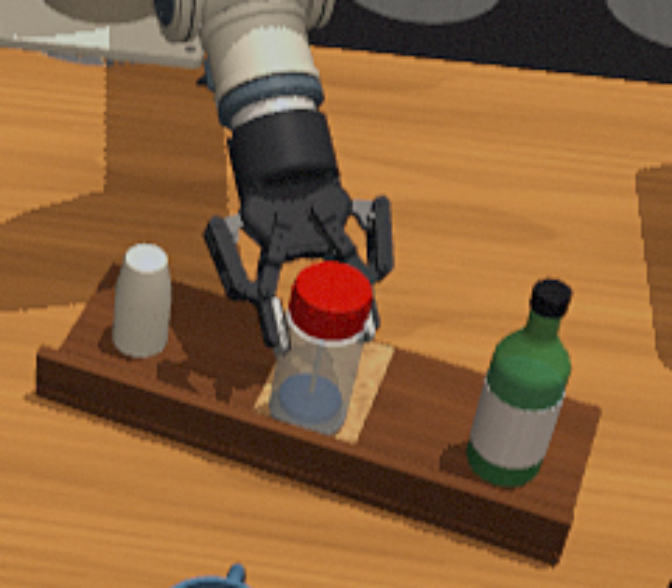

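The shaker is above the cork strip and about 7 mm short of the rail, with salt (145,300) and oil (515,400) clear. I'll lower it a bit more, then feel for the rail in small steps.

Call:
carry_out(
  deltas=[0,0,-0.016,0,0,0,1,0,0,-0.016,0,0,0,1,0.008,-0.002,0,0,0,0,1,0.008,-0.002,0,0,0,0,1,0,0,0,0,0,0,1],
)

```text
t: 18.48
position: [567.0, 232.0, 98.3]
eef_rot: [-2.526, -0.489, -1.446]
ft_force: [-0.0, -0.7, -2.6]
width: 56.1
finger_force: 75.2
```

Call:
carry_out(
  deltas=[0.004,-0.001,0,0,0,0,1,0,0,0,0,0,0,1,0.004,-0.001,0,0,0,0,1,0,0,0,0,0,0,1],
)

```text
t: 18.98
position: [568.8, 231.5, 98.3]
eef_rot: [-2.526, -0.489, -1.446]
ft_force: [-0.3, -0.7, -2.6]
width: 55.8
finger_force: 75.2
```

Call:
carry_out(
  deltas=[0.004,-0.001,0,0,0,0,1,0,0,0,0,0,0,1],
)

```text
t: 19.23
position: [569.8, 231.3, 98.2]
eef_rot: [-2.526, -0.489, -1.445]
ft_force: [-0.2, -0.7, -2.3]
width: 56.3
finger_force: 75.2
```

Call:
carry_out(
  deltas=[0.004,-0.001,0,0,0,0,1,0,0,0,0,0,0,1],
)

```text
t: 19.48
position: [570.7, 231.0, 98.2]
eef_rot: [-2.526, -0.489, -1.445]
ft_force: [0.4, 0.3, -3.6]
width: 56.2
finger_force: 75.2
```

Call:
carry_out(
  deltas=[0.004,-0.001,0,0,0,0,1,0,0,0,0,0,0,1],
)

```text
t: 19.73
position: [571.3, 230.9, 98.1]
eef_rot: [-2.526, -0.49, -1.444]
ft_force: [-3.9, 1.6, -1.7]
width: 56.1
finger_force: 75.3
```

Call:
carry_out(
  deltas=[0.004,-0.001,0,0,0,0,1,0,0,0,0,0,0,1],
)

```text
t: 19.98
position: [571.7, 230.9, 98.1]
eef_rot: [-2.526, -0.492, -1.444]
ft_force: [-6.6, 3.4, 2.1]
width: 56.0
finger_force: 75.7
```

Call:
carry_out(
  deltas=[0.003,-0.001,0,0,0,0,1,0,0,0,0,0,0,1],
)

```text
t: 20.23
position: [571.9, 230.9, 98.1]
eef_rot: [-2.526, -0.493, -1.443]
ft_force: [-10.6, 2.7, 3.8]
width: 55.9
finger_force: 75.9
```

Rail contact felt (about 11 N). I'll ease off to a light touch and lower onto the slab.

Call:
carry_out(
  deltas=[-0.008,0.002,0,0,0,0,1,0,0,-0.006,0,0,0,1,0,0,0,0,0,0,1],
)

```text
t: 20.6
position: [571.3, 230.8, 96.5]
eef_rot: [-2.526, -0.49, -1.445]
ft_force: [-3.5, 1.2, -0.9]
width: 55.9
finger_force: 74.9
```

Call:
carry_out(
  deltas=[0,0,-0.004,0,0,0,1,0,0,0,0,0,0,1],
)

```text
t: 20.85
position: [571.4, 230.8, 95.6]
eef_rot: [-2.526, -0.49, -1.445]
ft_force: [-3.5, 2.1, -0.0]
width: 56.0
finger_force: 74.9
```

Call:
carry_out(
  deltas=[0,0,-0.004,0,0,0,1,0,0,0,0,0,0,1],
)

```text
t: 21.1
position: [571.4, 230.8, 94.6]
eef_rot: [-2.526, -0.489, -1.445]
ft_force: [-3.5, 1.2, 0.1]
width: 56.3
finger_force: 75.0
```

Call:
carry_out(
  deltas=[0,0,-0.003,0,0,0,1,0,0,0,0,0,0,1],
)

```text
t: 21.35
position: [571.4, 230.8, 94.0]
eef_rot: [-2.526, -0.489, -1.445]
ft_force: [-4.8, 1.0, -0.0]
width: 56.0
finger_force: 75.1
```

Call:
carry_out(
  deltas=[0,0,-0.003,0,0,0,1,0,0,0,0,0,0,1],
)

```text
t: 21.6
position: [571.6, 230.8, 93.9]
eef_rot: [-2.525, -0.489, -1.447]
ft_force: [-7.7, 0.8, 5.2]
width: 55.9
finger_force: 75.8
```

```bash
cat > chk.py <<'E'
from h import *
s,R=st()
for cam in ('scene','top'):
  im,d=viewer.get_image(cam); m=viewer.trace(cam,'shaker')[0]['mask']; P=cloud(cam,d,m)
  for zz in (50,60,70,80,90,112,122):
    b=P[(P[:,2]>=zz)&(P[:,2]<zz+10)]
    if len(b)>20: print(cam,zz,'u',np.percentile(b@ex,[2,98]).round(1),'v',np.percentile(b@ey,[2,98]).round(1))
  if cam=='scene': cv2.imwrite('pics/g%d.png'%int(s['t']*10),cv2.resize(im[130:340,320:560,::-1],None,fx=2.8,fy=2.8))
E
python3 chk.py
```

```text
t 21.6 q [ 0.3522  0.7463  2.2508  3.1069  0.8969 -1.5639] p [571.6 230.8  93.9] x [0.4688 0.188  0.863 ] y [ 0.3737 -0.9275 -0.001 ] z [ 0.8003  0.323  -0.5051] F [-7.7  0.8  5.2] w 55.9 ff 75.76226234436035
scene 50 u [511.4 539. ] v [336.1 390.1]
scene 60 u [513.8 537.3] v [338.4 391.2]
scene 70 u [510.1 537.6] v [340.9 391.4]
scene 80 u [512.8 537.8] v [346.3 391.4]
scene 90 u [506.3 537.5] v [348.3 392. ]
scene 112 u [512.7 536.4] v [338.3 390.9]
scene 122 u [507.9 537.7] v [339.5 391.5]
top 80 u [479. 508.] v [336.3 362.1]
top 90 u [478.3 530.1] v [336.4 367.1]
top 112 u [480.5 525.6] v [325.6 374.7]
top 122 u [480.2 528.3] v [324.2 376. ]
```

Call:
carry_out(
  deltas=[-0.002,0,0.001,0,0,0,1,0,0,0,0,0,0,0.2,0,0,0,0,0,0,0,0,0,0,0,0,0,0,0,0,0,0,0,0,0],
  newtons=20,
)

```text
t: 22.42
position: [571.1, 230.8, 93.5]
eef_rot: [-2.526, -0.489, -1.446]
ft_force: [0.6, -0.5, 0.9]
width: 85.8
finger_force: 0.0
```

Call:
carry_out(
  deltas=[0,0,0,0,0,0,0,0,0,0,0,0,0,0],
)

```text
t: 22.68
position: [570.9, 230.8, 93.4]
eef_rot: [-2.526, -0.489, -1.445]
ft_force: [0.9, 0.1, 0.3]
width: 85.5
finger_force: 0.0
```

```bash
python3 chk.py; ls pics
```

```text
t 22.68 q [ 0.3527  0.7464  2.2515  3.1074  0.8958 -1.5641] p [570.9 230.8  93.4] x [0.4702 0.1887 0.8621] y [ 0.3738 -0.9275 -0.0009] z [ 0.7995  0.3227 -0.5067] F [0.9 0.1 0.3] w 85.5 ff 0.0
scene 50 u [509.7 537.7] v [333.9 388.8]
scene 60 u [509.6 538.1] v [334.8 388.5]
scene 70 u [512.2 538.3] v [336.6 388.6]
scene 80 u [512.5 537.8] v [335.6 388.8]
scene 90 u [512.6 538. ] v [335.8 389. ]
scene 112 u [509.  535.8] v [336.5 387.5]
scene 122 u [503.5 536.3] v [334.9 387. ]
a.png
b.png
c.png
d.png
e.png
f.png
g216.png
g226.png
scene0.png
top0.pngTraceback (most recent call last):
  File "chk.py", line 4, in <module>
    im,d=viewer.get_image(cam); m=viewer.trace(cam,'shaker')[0]['mask']; P=cloud(cam,d,m)
                                  ~~~~~~~~~~~~~~~~~~~~~~~~~~^^^
IndexError: list index out of range
```

Call:
carry_out(
  deltas=[-0.04,-0.016,0.025,0,0,0,0,-0.064,-0.026,0.04,0,0,0,0,-0.08,-0.032,0.05,0,0,0,0,-0.08,-0.032,0.05,0,0,0,0,-0.08,-0.032,0.06,0,0,0,0],
)

```text
t: 23.5
position: [483.4, 195.7, 150.2]
eef_rot: [-2.527, -0.489, -1.444]
ft_force: [-0.1, -0.5, -0.2]
width: 85.6
finger_force: 0.0
```

Call:
carry_out(
  deltas=[-0.05,-0.02,0.1,0,0,0,0,-0.02,-0.01,0.1,0,0,0,0,0,0,0,0,0,0,0,0,0,0,0,0,0,0],
)

```text
t: 24.0
position: [467.3, 188.7, 199.7]
eef_rot: [-2.526, -0.489, -1.446]
ft_force: [0.2, -0.1, -1.1]
width: 85.2
finger_force: 0.0
```

```bash
python3 chk.py; ls -t pics|head -1; cp pics/$(ls -t pics|head -1) pics/final.png
```

```text
t 24.0 q [ 0.3388  0.4037  2.4939  3.0875  0.7963 -1.5546] p [467.3 188.7 199.7] x [0.4699 0.1886 0.8624] y [ 0.3738 -0.9275 -0.0009] z [ 0.7997  0.3228 -0.5063] F [ 0.2 -0.1 -1.1] w 85.2 ff 0.0
g226.pngTraceback (most recent call last):
  File "chk.py", line 4, in <module>
    im,d=viewer.get_image(cam); m=viewer.trace(cam,'shaker')[0]['mask']; P=cloud(cam,d,m)
                                  ~~~~~~~~~~~~~~~~~~~~~~~~~~^^^
IndexError: list index out of range
```

View pics/final.png

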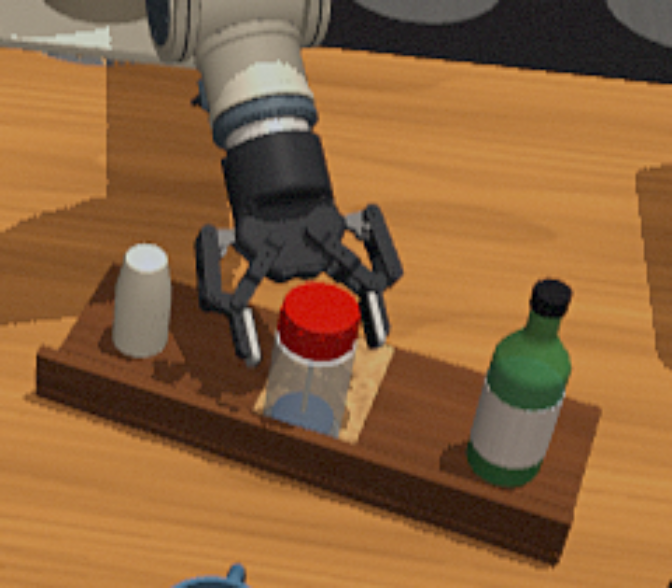

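That picture is from before the retreat: the shaker is standing at the rail (320,360), the fingers are open on both sides, and salt and oil haven't moved. One more look now that the arm is clear.

```bash
python3 - <<'E'
from h import *
for cam in ('scene','top'):
  im,d=viewer.get_image(cam)
  if cam=='scene': cv2.imwrite('pics/h.png',cv2.resize(im[130:340,320:560,::-1],None,fx=2.8,fy=2.8))
  A=cloud(cam,d,np.ones(d.shape,bool)); u=A@ex; v=A@ey
  for lo in (60,75,110,120):
    b=(A[:,2]>lo)&(A[:,2]<lo+12)&(abs(u-510)<40)&(abs(v-363)<45)
    if b.sum()>20: print(cam,lo,'u',np.percentile(u[b],[2,98]).round(1),'v',np.percentile(v[b],[2,98]).round(1))
E
```

```text
scene 60 u [509.5 538.9] v [335.  388.9]
scene 75 u [511.2 537.9] v [335.  388.9]
scene 110 u [508.  536.3] v [334.6 387.8]
scene 120 u [507.8 536.3] v [335.8 387.5]
top 60 u [478.  523.2] v [333.1 360.9]
top 75 u [478.  523.2] v [333.7 361.2]
top 110 u [479.6 521.7] v [335.1 373.3]
top 120 u [479.7 528.7] v [335.3 380.6]
```

View pics/h.png

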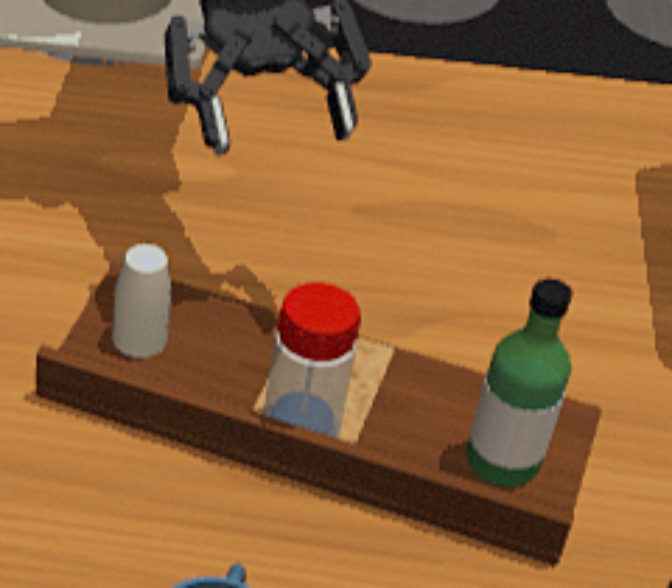

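The shaker stands upright against the rail on the cork (320,360) with its disc at the bottom (303,413), and salt and oil are where they were. The gripper is clear of everything.

```bash
python3 -c "
from plant import workorder
print(workorder.sign_off())"
```

```text
the job is handed in; nothing more can be done
None
```

The job is handed in, with no verdict returned: I inverted the shaker until its disc reached the cap, then stood it upright on the cork strip against the back rail and let go with the disc at the bottom; salt and oil are where they were, and the arm never touched the mill or jam.

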